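# Take the cup out of the damp box

### The job

The grey cup in the damp box is ready to be looked at, but the terracotta bowl must not dry out: slide the clear lid with the blue grip away from the cup's half until the lid's edge lines up with the middle partition, so that the cup's half is open and the bowl's half stays covered. Then lift the cup straight up, upright all the way, and finish while still holding it still and level over its open half of the box, its foot at least 5 cm above the box. Leave the lid there and disturb nothing else: the bowl, the wooden rib and the red rubber kidney stay where they are.

Things in the scene. Friction and masses are not known exactly. Their poses are not given: they have to be found in the camera images.
- damp_box: White plastic box fixed to the table, 285 mm long (its y), 150 mm wide (its x), 88 mm high over the rails on its long sides. Origin: centre of the underside. A 4 mm partition at y = 0 makes two halves, inside 135 mm (y) x 140 mm (x), 128 mm between the rail lips; partition and end walls 74 mm high. Plaster bed 12 mm above the origin. Cup in one half, bowl in the other; which is which varies.
- lid (a joint): Glass-clear pane in a thin grey frame, 285 x 138 x 4 mm, top face at z = 80 mm; slides along the box's y either way and stays where left (friction 2 N). 0 = closed, centred; positive = shifted to the box's +y. At +0.1425 m its rear edge is over the partition and the -y half is open; at -0.1425 the +y half is open. Runs on to 0.20 either way, no stop at the partition.
- lid_grip (a point): Centre of the lid's blue grip, an upright rib in the middle of the lid, 12 mm thick along the box's y, 70 mm long along its x. The point lies 10 mm below the rib's top and 18 mm above the lid's top face (98 mm above the table). It moves with the lid. A 3 mm foot plate, 22 mm wide, lies under the rib.
- cup_center (a point): Centre (half-way up) of the grey-brown clay cup: round, 59 mm outside diameter with nearly straight sides and a rounded foot, 58 mm high, open top, about 130 g; z axis up. It stands on the plaster bed in its half, rim 70 mm and foot 12 mm above the table, lower than the lid.
- bowl_center (a point): Centre (half-way up) of the terracotta bowl, 68 mm across the rim, 42 mm high, loose, in the other half of the box. Stays there.
- rib: Bystander: loose half-moon wooden rib, 40 x 89 x 8 mm, lying on the table to the left of the box; origin at the centre of its underside.
- kidney: Bystander: loose red rubber kidney, 43 x 84 x 8 mm, lying on the table to the left of the box; origin at the centre of its underside.
Not all that is in view belongs to the job. What is shaped like the part that bears cup_center but pink is not meant.

How it is judged:
By the outcome, as a careful person would: the job done as asked, in the order asked, and still so for the second after the job is handed in, while the arm keeps its last pose, push and grip.
It also fails if it takes over 51 s, if anything falls off the work surface, if the arm or the gripper's body presses on something with over 40 N, if the wrist force passes 120 N, or if a joint passes its speed limit or range.

### The arm

A 7-joint arm with a two-finger parallel gripper is mounted at the origin on a cart in front of the work surface, level with it; the furniture and walls round the work are solid. World frame = base frame: x ahead of the robot, y to its left, z up, the work surface at z = 0. Lengths are in m, angles in rad, forces in N, time in s.
With the tool pointing down it reaches from about 0.35 to 0.9 m from the base axis. Payload 19.9 kg.
Tool frame: the origin (TCP) lies at the very end of the fingers, on their centre line; the grasp point (between the pads) lies 19 mm behind it; z points along the fingers, y is the line along which they close (so a half turn about z gives the same grasp; the last joint's range is limited). The gripper opens to 94 mm and grips with 3 to 60 N. Pads are 16 mm wide; open, the fingers measure 119 mm over their backs; the gripper's body (75 mm by 177 mm) begins 78 mm behind the grasp point.
Start: joints at [-1.29, 0.417, -0.01, 1.614, 0.005, 1.111, -0.053], TCP at [0.198, 0.593, 0.205] pointing down, gripper open.
Joint ranges: [-2.81, 2.81], [-0.39, 2.02], [-1.27, 1.25], [0.06, 2.57], [-1.19, 4.33], [0.19, 2], [-2.82, 2.82]. Speed limits (rad/s): [1.89, 1.89, 2.39, 2.39, 3.01, 3.01, 3.01].

### API

Orientations are given as a unit quaternion [w, x, y, z].
In Python, from station import sensors, imaging, ticket gives the robot as it stands. The module is installed in compiled form; this text tells all that it offers.
- The arm moves only by the tool drive_tool, never from a script. Its arguments are lists of equal length, an entry for each row: "linear": the shift along the tool's x, y, z in m, a list of three; "roll": the turn about the tool's z in degrees; "hand": the finger opening in m, from 0 to 0.094. In form: {"linear": [[dx, dy, dz], ...], "roll": [roll, ...], "hand": [hand, ...]}. A call has 1 to 20 rows; each row is the pose to reach, as a shift and turn from the pose commanded when the call began, along the tool's axes at that moment; what a row does not reach only later rows make up. A row lasts 1/8 s, in which the tool goes at most 62.5 mm and 10.7 degrees, less where a joint would pass 70% of its speed; a pose out of reach is approached as far as the arm can. A call with a gripper value outside its range is refused whole. The fingers move at their own pace and stop on an object; "newtons" is the grip in N (left out, the last holds). Time passes only in rows, so rows that repeat a pose let the fingers close. It gives the time, the measured TCP pose, the force, the opening and the grip force at its end, in the units of the state.
- sensors.observe(): the state, without advancing time (a new reading comes with each control period).
- imaging.get_image(name): name is "side" or "top" or "wrist"; returns a dict with "color" (480x640x3 uint8, red, green, blue), "mtx" (3x3 intrinsics, pixels), "rvec" (rotation vector, rad) and "tvec" (3), from world to camera coordinates, as OpenCV has them. Camera axes: x right, y down, z forward; pixel columns grow to the right and rows downward; lengths in m; the calibration is good to about 2 mm. A picture is of the moment at which its call begins. There is no depth.
- ticket.hand_in(): hands the job in; it is judged then, once.
Trained networks look in a picture, given as the dict that the camera call returned (one of the last four; its "shot" number tells which), for a name from the list of things; names that differ only in an ending like _2 or _b are one class to them, and where a whole thing is asked for, a point or a joint stands for the part that bears it (a point fixed in the world has none). Each returns a list of dicts, best first, with "p" (0 to 1); they miss things now and then, are a little off and sometimes report something else, mostly with a low value. They report only what shows in the picture. A call takes as long as a camera call. They do not tell look-alikes from the thing itself.
- imaging.outline_of(picture, target): "mask" (480x640 bool, what is visible of it) and "point" ([column, row] in pixels, amid what is visible of it).
The state is a dict: "clock": time; "joints": joint angles; "joint_velocities": joint speeds; "tau": joint torques, N m; "tool_pos": TCP position; "eef_rot": TCP orientation; "force": force on the tool from outside, world axes, zero at the start; "moment": the same for the moment, N m; "width": opening from 0.0 (shut) to 1.0 (fully open); "grip_force": force on a finger pad.
Only numpy, scipy, OpenCV 4.12 (cv2) and the standard library are available. Lean on these libraries where they do the work, as an engineer would, in place of code of your own. Each camera call takes 0.05 s, during which the arm holds its last target. There are 200 camera calls.

## Working session

There is one attempt and no reset: what is moved stays moved. The work goes in short steps, Python scripts to look and compute and a tool call to move; the robot and the scene stay as the last step left them, time stands still between calls to the robot, and variables do not carry over. Pictures are saved under pics/ and viewed, at most 10 in all, crops included, and the job is handed in when it is done.

Besides the shell and the picture viewer there is one more tool, called as name([rows], argument=value, ...), one row to a line, values as JSON. drive_tool: Moves the arm, as the interface text tells. Its arguments: {"type":"object","properties":{"linear":{"type":"array"},"roll":{"type":"array"},"hand":{"type":"array"},"newtons":{"type":"number"}},"required":["linear","roll","hand"]}

```bash
mkdir -p pics
cat > h.py <<'E'
import numpy as np, cv2
from station import sensors, imaging, ticket
def save(n,im): cv2.imwrite(f'pics/{n}.png',im[:,:,::-1])
def ray(p,uv,z):
    R,_=cv2.Rodrigues(np.array(p['rvec'],float)); t=np.array(p['tvec'],float).ravel(); K=np.array(p['mtx'])
    d=R.T@np.linalg.inv(K)@np.array([uv[0],uv[1],1.]); c=-R.T@t
    return c+d*(z-c[2])/d[2]
def px(p,X): return cv2.projectPoints(np.array(X,float).reshape(-1,1,3),np.array(p['rvec'],float),np.array(p['tvec'],float),np.array(p['mtx'],float),None)[0].reshape(-1,2)
E
python3 - <<'E'
from h import *
s=sensors.observe(); print({k:np.round(v,3).tolist() for k,v in s.items()})
for n in('top','side'):
    p=imaging.get_image(n); save(n+'0',p['color'])
    for t,z in(('damp_box',.08),('lid',.08),('lid_grip',.108),('cup_center',.041),('bowl_center',.033),('rib',.008),('kidney',.008)):
        for d in imaging.outline_of(p,t)[:3]:
            print(n,t,round(d['p'],2),np.round(d['point']),int(d['mask'].sum()),np.round(ray(p,d['point'],z),3))
E
```

```text
{'clock': 0.0, 'joints': [-1.291, 0.418, -0.01, 1.614, 0.005, 1.111, -0.053], 'joint_velocities': [-0.0, -0.001, 0.001, 0.001, 0.0, 0.002, 0.0], 'tau': [0.001, -85.125, 0.639, -42.597, -0.049, 0.019, 0.0], 'tool_pos': [0.198, 0.593, 0.205], 'eef_rot': [-0.0, 0.16, 0.987, -0.001], 'force': [1.193, -0.477, 0.085], 'moment': [0.05, -0.054, 0.005], 'grip_force': 0.0, 'width': 1.005}
top damp_box 0.92 [321. 266.] 8460 [0.438 0.196 0.08 ]
top lid 0.79 [321. 261.] 1604 [0.447 0.197 0.08 ]
top lid_grip 0.67 [324. 261.] 1578 [0.447 0.191 0.108]
top cup_center 0.97 [288. 266.] 588 [0.437 0.271 0.041]
top cup_center 0.73 [485. 186.] 651 [ 0.624 -0.165  0.041]
top bowl_center 0.89 [353. 260.] 762 [0.454 0.127 0.033]
top bowl_center 0.38 [323. 264.] 8464 [0.442 0.193 0.033]
top rib 0.97 [186. 292.] 535 [0.374 0.5   0.008]
top kidney 0.58 [180. 236.] 554 [0.501 0.519 0.008]
side damp_box 0.9 [299. 266.] 6772 [0.433 0.145 0.08 ]
side lid 0.87 [301. 249.] 1191 [0.462 0.195 0.08 ]
side lid 0.32 [298. 267.] 6618 [0.43  0.142 0.08 ]
side lid_grip 0.85 [301. 253.] 1154 [0.445 0.157 0.108]
side cup_center 0.93 [444. 345.] 911 [ 0.621 -0.175  0.041]
side cup_center 0.92 [281. 240.] 366 [0.447 0.292 0.041]
side cup_center 0.16 [274. 200.] 286 [0.498 0.457 0.041]
side bowl_center 0.92 [312. 275.] 569 [0.466 0.145 0.033]
side rib 0.72 [229. 217.] 274 [0.367 0.481 0.008]
side rib 0.61 [310. 276.] 522 [0.471 0.169 0.008]
side kidney 0.78 [271. 200.] 228 [0.504 0.5   0.008]
```

Run:
```python
from h import *
a=cv2.imread('pics/top0.png'); b=cv2.imread('pics/side0.png')
cv2.imwrite('pics/topc.png',cv2.resize(a[160:360,140:520],(798,420),interpolation=3))
cv2.imwrite('pics/sidec.png',cv2.resize(b[180:380,200:480],(798,570),interpolation=3))
```

```text
(no output)
```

View pics/topc.png

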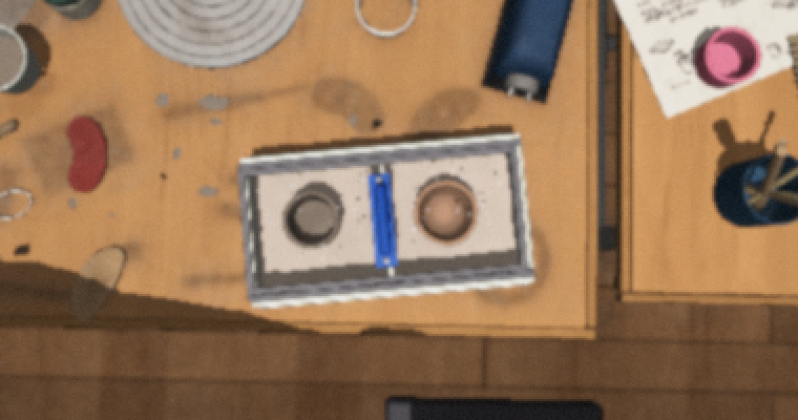

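View pics/sidec.png

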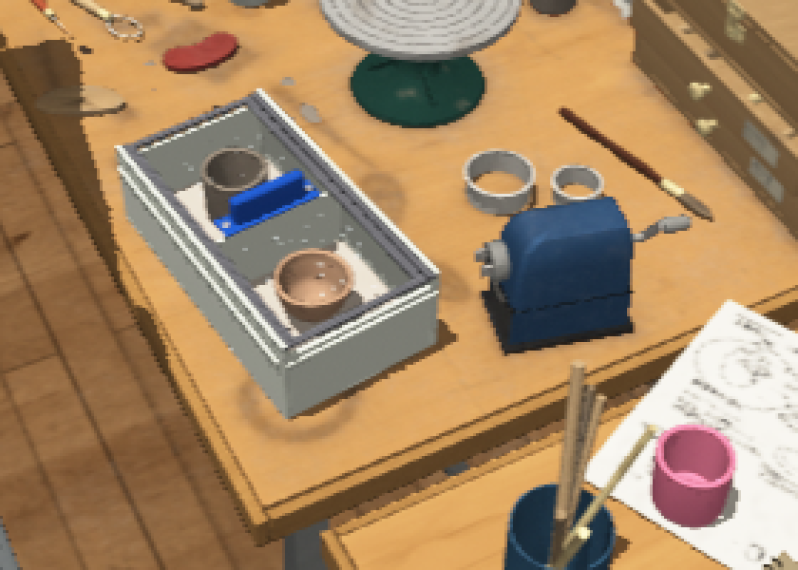

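The cup candidates are the grey-brown one inside the box at top-picture (288,266) and the pink one at (485,186), on the paper outside the box. The grey one fits: it is the right colour and it stands in the damp box, as both enlarged crops show. Its half is the world +y (left) half, so the lid goes towards world -y.

Run:
```python
from h import *
p=imaging.get_image('top')
m=imaging.outline_of(p,'damp_box')[0]['mask'].astype(np.uint8)
m=cv2.morphologyEx(m,cv2.MORPH_CLOSE,np.ones((25,25)))
ys,xs=np.nonzero(m)
W=np.array([ray(p,q,.088)[:2] for q in zip(xs,ys)])
r=cv2.minAreaRect((W*1000).astype(np.float32)); print(r)
g=imaging.outline_of(p,'lid_grip')[0]['mask']; ys,xs=np.nonzero(g)
print(g.sum(),cv2.minAreaRect(np.float32([ray(p,q,.1)[:2]*1000 for q in zip(xs,ys)])))
```

```text
((440.7344970703125, 192.44435119628906), (156.42343139648438, 289.9698791503906), 6.259768009185791)
1391 ((440.6436462402344, 196.21144104003906), (125.9575424194336, 279.41766357421875), 6.428163528442383)
```

drive_tool([
  [-0.03, -0.025, 0],
  [-0.06, -0.05, 0],
  [-0.09, -0.076, 0],
  [-0.12, -0.102, 0],
  [-0.15, -0.127, 0],
  [-0.18, -0.153, 0],
  [-0.21, -0.178, 0],
  [-0.24, -0.204, 0],
  [-0.27, -0.23, 0],
  [-0.3, -0.255, 0],
  [-0.33, -0.281, 0],
  [-0.357, -0.304, 0],
  [-0.357, -0.304, 0],
  [-0.357, -0.304, 0],
], roll=[-2, -4, -6, -8, -10, -12, -14, -16, -18, -20, -23, -24.7, -24.7, -24.7], hand=[0.08, 0.07, 0.06, 0.05, 0.05, 0.05, 0.05, 0.05, 0.05, 0.05, 0.05, 0.05, 0.05, 0.05], newtons=20)

```text
clock: 2.7
tool_pos: [0.4399, 0.1922, 0.2055]
eef_rot: [-0.0, -0.055, 0.999, 0.0]
force: [-0.8, -0.5, 0.0]
width: 0.53
grip_force: 0.0
```

Run:
```python
from h import *
s=sensors.observe(); print({k:np.round(s[k],4).tolist() for k in('clock','tool_pos','eef_rot','joints','width')})
p=imaging.get_image('wrist'); save('w1',p['color'])
for t,z in(('lid_grip',.108),('cup_center',.041),('bowl_center',.033),('damp_box',.088)):
    for d in imaging.outline_of(p,t)[:2]:
        ys,xs=np.nonzero(d['mask']); print(t,round(d['p'],2),d['point'],d['mask'].sum(),(xs.min(),xs.max(),ys.min(),ys.max()),np.round(ray(p,d['point'],z),4))
```

```text
{'clock': 2.7, 'tool_pos': [0.4399, 0.1922, 0.2055], 'eef_rot': [-0.0, -0.0547, 0.9985, 0.0001], 'joints': [-0.6566, 0.1562, 0.1998, 1.9693, -0.0364, 1.0195, 1.24], 'width': 0.5297}
lid_grip 0.72 [319.0, 220.8] 8792 (np.int64(161), np.int64(478), np.int64(162), np.int64(297)) [0.4234 0.1929 0.108 ]
cup_center 0.95 [390.3, 231.6] 3124 (np.int64(358), np.int64(423), np.int64(203), np.int64(265)) [0.4408 0.2713 0.041 ]
bowl_center 0.97 [254.3, 226.6] 3327 (np.int64(223), np.int64(288), np.int64(196), np.int64(260)) [0.4531 0.1261 0.033 ]
damp_box 0.57 [573.3, 296.4] 1919 (np.int64(551), np.int64(594), np.int64(266), np.int64(329)) [0.4748 0.4456 0.088 ]
```

View pics/w1.png

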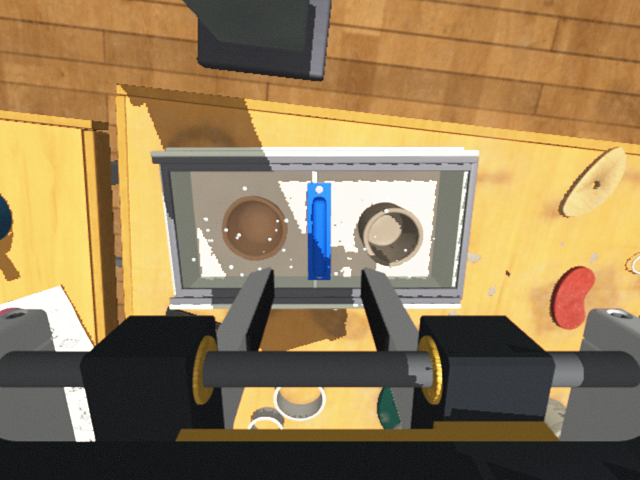

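Run:
```python
from h import *
p=imaging.get_image('wrist'); c=p['color'].astype(int)
b=((c[:,:,2]>c[:,:,0]+60)&(c[:,:,2]>c[:,:,1]+40)); b[:, :280]=0; b[:,360:]=0; b[:150]=0;b[300:]=0
ys,xs=np.nonzero(b); print(b.sum(),xs.min(),xs.max(),ys.min(),ys.max())
for z in(.083,.108): print(z,cv2.minAreaRect(np.float32([ray(p,q,z)[:2]*1000 for q in zip(xs,ys)])))
C=[(153,153),(478,152),(463,306),(169,305)]
W=np.array([ray(p,q,.088)[:2] for q in C]); print(W.round(4).tolist(), W.mean(0)); 
print([round(float(np.linalg.norm(W[i]-W[i-1])),3) for i in range(4)], np.degrees(np.arctan2(*(W[1]-W[0])[::-1])),np.degrees(np.arctan2(*(W[2]-W[3])[::-1])))
cx=np.array([.4407,.192]);print(px(p,[[.4399,.1922,.0]]))
q=imaging.get_image('top')
save('w1c',cv2.resize(p['color'][140:320,140:490],(798,410),interpolation=cv2.INTER_CUBIC))
```

```text
2211 307 330 183 279
0.083 ((440.0640869140625, 194.39785766601562), (92.27387237548828, 21.43077850341797), 6.895874977111816)
0.108 ((433.90545654296875, 193.62301635742188), (84.61869049072266, 19.652862548828125), 6.895877361297607)
[[0.3841, 0.0444], [0.3524, 0.3228], [0.4962, 0.3421], [0.5268, 0.0578]] [0.43985581 0.19178339]
[0.143, 0.28, 0.145, 0.286] 96.5007308451207 96.13595155520356
[[316.42180368 215.43472138]]
```

View pics/w1c.png

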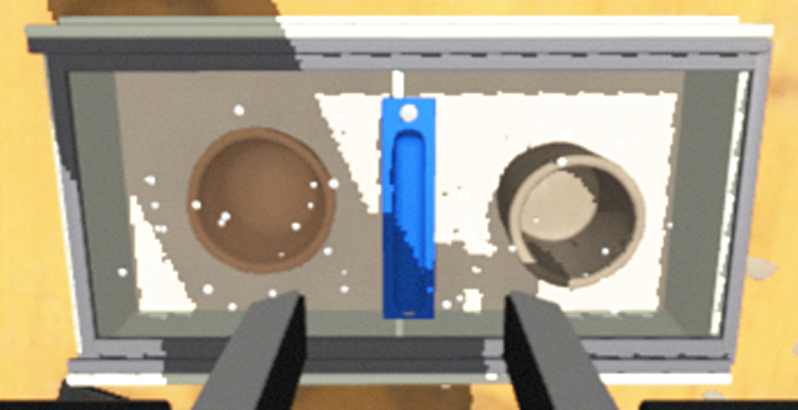

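Run:
```python
from h import *
p=imaging.get_image('wrist')
yv=np.array([-np.sin(np.radians(6.3)),np.cos(np.radians(6.3))]);xv=np.array([yv[1],-yv[0]])
A=ray(p,(314.1,172.9),.074)[:2];B=ray(p,(315,283.9),.074)[:2]
G=np.array([.4401,.1944]); tcp=np.array(sensors.observe()['tool_pos'][:2])
m=imaging.outline_of(p,'cup_center')[0]['mask']
for n,P in(('A',A),('B',B),('grip',G),('box',np.array([.4399,.1918])),('tcp',tcp)): print(n,P.round(4),'y',round(P@yv*1000,1),'x',round(P@xv*1000,1))
# cup rim circle from crop: col 510..645,row 155..287
c=ray(p,(140+577/2.28,140+221/2.28),.070); e=ray(p,(140+510/2.28,140+221/2.28),.07); f=ray(p,(140+645/2.28,140+221/2.28),.07)
print(c,c[:2]@yv,c[:2]@xv,np.linalg.norm(e-f))
```

```text
A [0.3866 0.1841] y 140.6 x 404.5
B [0.4951 0.1968] y 141.2 x 513.7
grip [0.4401 0.1944] y 144.9 x 458.8
box [0.4399 0.1918] y 142.4 x 458.3
tcp [0.4401 0.1919] y 142.4 x 458.5
[0.43950123 0.26729668 0.07      ] 0.2174540994404689 0.4661786816053192 0.05775870408337462
```

drive_tool([
  [0, 0.0025, 0.02],
  [0, 0.0025, 0.04],
  [0, 0.0025, 0.06],
  [0, 0.0025, 0.08],
  [0, 0.0025, 0.1],
  [0, 0.0025, 0.11],
  [0, 0.0025, 0.115],
  [0, 0.0025, 0.115],
  [0, 0.0025, 0.115],
  [0, 0.0025, 0.115],
  [0, 0.0025, 0.115],
  [0, 0.0025, 0.115],
  [0, 0.0025, 0.115],
], roll=[0, 0, 0, 0, 0, 0, 0, 0, 0, 0, 0, 0, 0], hand=[0.045, 0.04, 0.04, 0.04, 0.04, 0.04, 0.04, 0.03, 0.02, 0.01, 0.006, 0.006, 0.006], newtons=12)

```text
clock: 4.78
tool_pos: [0.4401, 0.1942, 0.0908]
eef_rot: [0.0, -0.055, 0.999, 0.0]
force: [-1.3, -0.1, 6.0]
width: 0.124
grip_force: 12.0
```

drive_tool([
  [0, -0.005, 0],
  [0, -0.015, 0],
  [0, -0.03, 0],
  [0, -0.045, 0],
  [0, -0.06, 0],
  [0, -0.075, 0],
  [0, -0.09, 0],
  [0, -0.105, 0],
  [0, -0.12, 0],
  [0, -0.131, 0],
  [0, -0.138, 0],
  [0, -0.142, 0],
  [0, -0.142, 0],
  [0, -0.142, 0],
], roll=[0, 0, 0, 0, 0, 0, 0, 0, 0, 0, 0, 0, 0, 0], hand=[0.006, 0.006, 0.006, 0.006, 0.006, 0.006, 0.006, 0.006, 0.006, 0.006, 0.006, 0.006, 0.006, 0.006])

```text
clock: 6.52
tool_pos: [0.4559, 0.0524, 0.0908]
eef_rot: [0.001, -0.054, 0.999, -0.0]
force: [1.7, -1.6, 6.1]
width: 0.128
grip_force: 12.0
```

Run:
```python
from h import *
s=sensors.observe(); print(s['tool_pos'],s['force'])
for n in('wrist','side'):
    p=imaging.get_image(n); save(n+'2',p['color'])
    print(n,px(p,[[.4401-.0157*0,.1911,.074],[.3866,.1841,.074],[.4951,.1968,.074]]).round(0).tolist())
p=imaging.get_image('wrist')
save('w2c',cv2.resize(p['color'][100:400,240:640],(800,600),interpolation=cv2.INTER_CUBIC))
```

```text
[0.45593843 0.05243078 0.09081277] [ 1.67811746 -1.58140157  6.07316072]
wrist [[539.0, 272.0], [553.0, 185.0], [525.0, 350.0]]
side [[294.0, 255.0], [275.0, 264.0], [313.0, 246.0]]
```

View pics/wrist2.png

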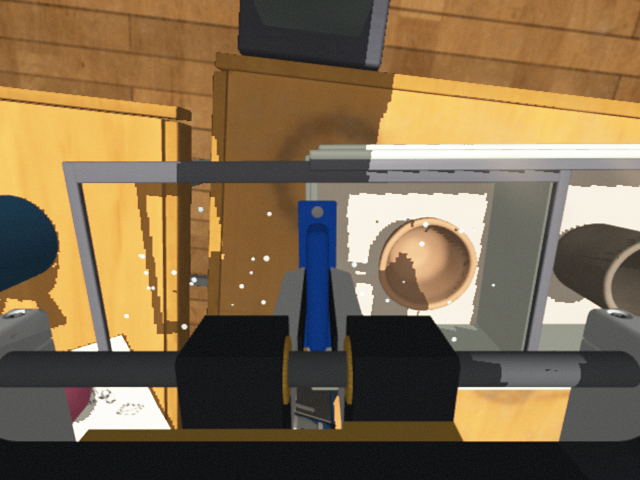

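Run:
```python
from h import *
p=imaging.get_image('wrist')
yv=np.array([-np.sin(np.radians(6.3)),np.cos(np.radians(6.3))])
g=cv2.cvtColor(p['color'],cv2.COLOR_RGB2GRAY)
for r in(200,230,260,290,320,340): print(r,[int(v) for v in g[r,530:580]])
for q in((570,170),(538,352)): print([round(float(ray(p,q,z)[:2]@yv*1000),1) for z in(.076,.08)])
```

```text
200 [115, 111, 114, 117, 113, 116, 115, 113, 111, 113, 114, 110, 115, 111, 110, 113, 118, 131, 145, 135, 84, 65, 64, 76, 101, 129, 144, 146, 145, 142, 142, 146, 141, 139, 140, 175, 231, 242, 243, 243, 242, 242, 242, 242, 242, 242, 241, 242, 242, 243]
230 [105, 103, 108, 107, 104, 105, 107, 104, 106, 107, 107, 110, 129, 146, 124, 63, 53, 59, 79, 111, 134, 142, 146, 145, 142, 143, 142, 141, 139, 150, 209, 242, 241, 242, 223, 142, 126, 134, 153, 157, 101, 77, 68, 69, 64, 70, 70, 76, 72, 74]
260 [104, 100, 102, 100, 101, 104, 114, 137, 134, 99, 48, 43, 57, 88, 126, 136, 141, 141, 143, 140, 142, 144, 138, 133, 108, 61, 58, 56, 54, 55, 59, 52, 53, 55, 55, 57, 56, 52, 57, 53, 57, 55, 53, 56, 57, 57, 57, 53, 63, 57]
290 [102, 120, 139, 122, 70, 43, 42, 59, 100, 131, 142, 141, 139, 139, 137, 141, 140, 136, 128, 126, 127, 130, 129, 132, 132, 128, 131, 133, 129, 130, 129, 130, 131, 130, 131, 126, 130, 128, 133, 126, 127, 118, 104, 72, 54, 51, 50, 53, 53, 51]
320 [43, 52, 78, 118, 130, 139, 141, 137, 136, 137, 140, 136, 151, 212, 243, 242, 243, 242, 242, 242, 242, 241, 242, 242, 240, 241, 242, 241, 241, 239, 240, 241, 240, 240, 240, 240, 241, 240, 240, 241, 239, 241, 241, 241, 241, 240, 240, 241, 239, 240]
340 [129, 137, 138, 137, 137, 135, 139, 136, 132, 141, 154, 151, 155, 151, 151, 152, 152, 152, 153, 151, 153, 152, 150, 153, 151, 153, 151, 151, 152, 156, 150, 153, 152, 152, 155, 150, 152, 152, 152, 154, 154, 153, 154, 153, 152, 151, 154, 155, 150, 153]
[147.3, 144.3]
[149.0, 146.0]
```

View pics/w2c.png

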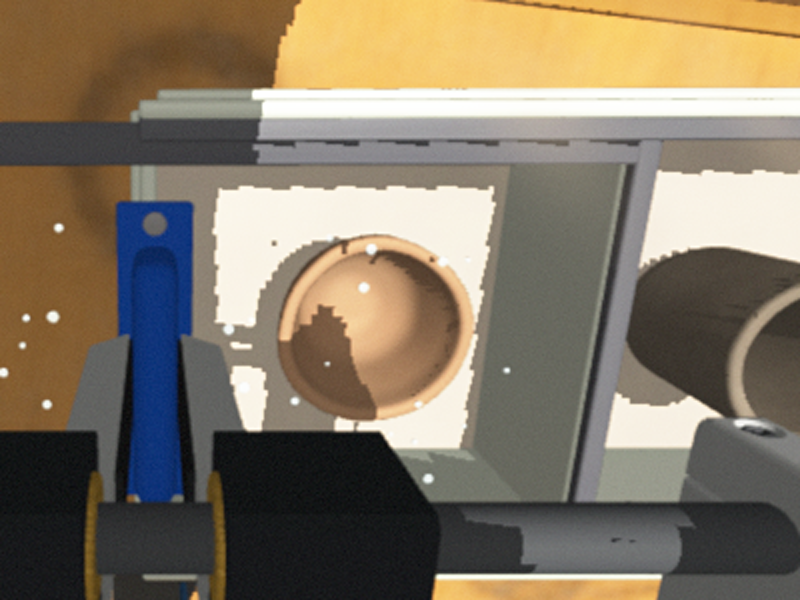

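Run:
```python
from h import *
p=imaging.get_image('wrist')
yv=np.array([-np.sin(np.radians(6.3)),np.cos(np.radians(6.3))])
f=lambda q,z: round(float(ray(p,q,z)[:2]@yv*1000),1)
print('lid edge',[f(q,.08) for q in((565.5,200),(559.5,230),(542,320))])
print('part. bowl-side edge',[f(q,.074) for q in((547,200),(541.8,230),(536.3,260),(531,290))])
print('tcp y',np.array(sensors.observe()['tool_pos'][:2])@yv)
```

```text
lid edge [145.0, 144.9, 144.7]
part. bowl-side edge [138.6, 138.7, 138.5, 138.5]
tcp y 0.002144882313719801
```

drive_tool([
  [0, -0.002, 0],
  [0, -0.004, 0],
  [0, -0.004, 0],
  [0, -0.004, 0],
  [0, -0.004, 0],
], roll=[0, 0, 0, 0, 0], hand=[0.006, 0.006, 0.006, 0.006, 0.006])

```text
clock: 7.4
tool_pos: [0.4564, 0.0488, 0.0908]
eef_rot: [0.001, -0.055, 0.999, -0.0]
force: [1.1, 0.5, 6.8]
width: 0.123
grip_force: 12.0
```

drive_tool([
  [0, 0, 0],
  [0, 0, 0],
  [0, 0, 0],
  [0, 0, -0.01],
  [0, 0, -0.03],
  [0, 0, -0.06],
  [0, 0.02, -0.09],
  [0, 0.05, -0.115],
  [0, 0.08, -0.115],
  [0, 0.11, -0.115],
  [0, 0.14, -0.115],
  [0, 0.17, -0.115],
  [0, 0.2, -0.115],
  [-0.004, 0.215, -0.115],
  [-0.008, 0.221, -0.115],
  [-0.008, 0.221, -0.115],
  [-0.008, 0.221, -0.115],
], roll=[0, 0, 0, 0, 0, 0, 0, 0, 0, 0, 0, 0, 0, 0, 0, 0, 0], hand=[0.025, 0.035, 0.04, 0.04, 0.04, 0.05, 0.06, 0.078, 0.078, 0.078, 0.078, 0.078, 0.078, 0.078, 0.078, 0.078, 0.078])

```text
clock: 9.52
tool_pos: [0.4399, 0.2686, 0.2055]
eef_rot: [-0.0, -0.054, 0.999, -0.0]
force: [-0.5, -0.2, 0.2]
width: 0.825
grip_force: 0.0
```

Run:
```python
from h import *
p=imaging.get_image('wrist'); save('w3',p['color'])
yv=np.array([-np.sin(np.radians(6.3)),np.cos(np.radians(6.3))]);xv=np.array([yv[1],-yv[0]])
s=sensors.observe();t=np.array(s['tool_pos'][:2]);print(s['tool_pos'],s['width'],t@yv,t@xv)
for d in imaging.outline_of(p,'cup_center')[:2]:
    ys,xs=np.nonzero(d['mask']);print(d['p'],d['point'],xs.min(),xs.max(),ys.min(),ys.max())
save('w3c',cv2.resize(p['color'][120:345,190:490],(800,600),interpolation=cv2.INTER_CUBIC))
```

```text
[0.43984841 0.2686832  0.20549658] 0.828358300091406 0.21879414497995497 0.46667590713188273
0.7 [314.5, 225.5] 286 346 194 257
```

View pics/w3c.png

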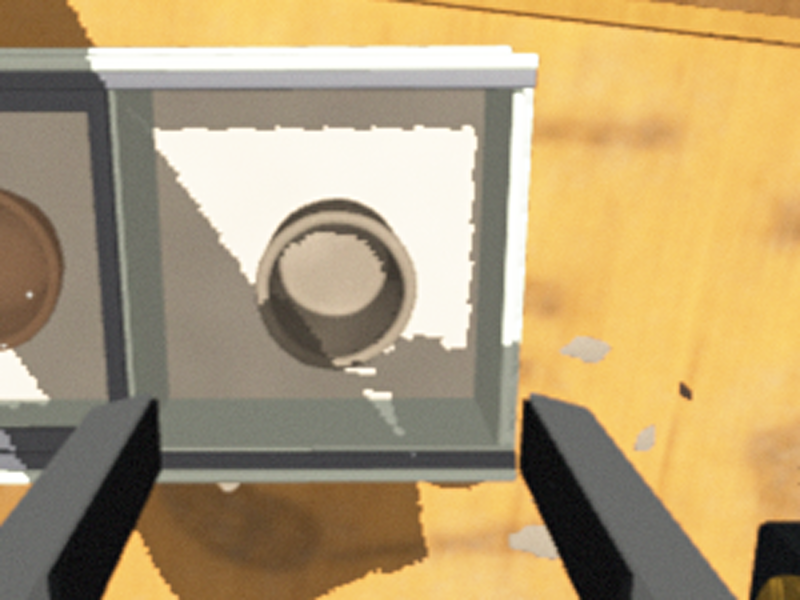

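Run:
```python
from h import *
p=imaging.get_image('wrist')
yv=np.array([-np.sin(np.radians(6.3)),np.cos(np.radians(6.3))]);xv=np.array([yv[1],-yv[0]])
f=lambda q,z: (round(float(ray(p,q,z)[:2]@yv*1000),1),round(float(ray(p,q,z)[:2]@xv*1000),1))
g=cv2.cvtColor(p['color'],cv2.COLOR_RGB2GRAY)
for r in(180,215,245): print(r,[int(v) for v in g[r,222:250]],f((235,r),.08),f((240,r),.074))
# inner end wall, rim and cup
print('endwall outer',f((190+526/2.667,120+220/2.667),.074),'inner',f((190+515/2.667,120+220/2.667),.074))
print('rim',[f((190+a/2.667,120+b/2.667),.070) for a,b in((260,285),(416,285),(337,208),(337,365))])
```

```text
180 [139, 118, 77, 69, 70, 71, 73, 75, 68, 80, 138, 165, 141, 109, 111, 110, 115, 112, 110, 113, 111, 113, 111, 111, 112, 116, 130, 141] (145.5, 418.6) (148.7, 419.1)
215 [140, 142, 141, 133, 101, 71, 74, 70, 70, 71, 69, 64, 117, 164, 145, 112, 110, 115, 114, 110, 112, 111, 114, 113, 113, 112, 115, 115] (143.5, 450.7) (146.7, 451.9)
245 [144, 143, 143, 139, 140, 137, 110, 68, 70, 67, 72, 72, 66, 61, 113, 163, 143, 112, 111, 114, 113, 109, 113, 110, 112, 111, 113, 115] (141.6, 479.7) (144.9, 481.4)
endwall outer (285.5, 440.1) inner (281.6, 440.1)
rim [(191.0, 464.4), (247.7, 464.4), (219.1, 436.4), (218.9, 494.9)]
```

drive_tool([
  [0.001, 0.0005, 0.02],
  [0.001, 0.0005, 0.05],
  [0.001, 0.0005, 0.08],
  [0.001, 0.0005, 0.105],
  [0.001, 0.0005, 0.125],
  [0.001, 0.0005, 0.14],
  [0.001, 0.0005, 0.155],
  [0.001, 0.0005, 0.168],
  [0.001, 0.0005, 0.1755],
  [0.001, 0.0005, 0.1755],
  [0.001, 0.0005, 0.1755],
], roll=[0, 0, 0, 0, 0, 0, 0, 0, 0, 0, 0], hand=[0.075, 0.075, 0.075, 0.075, 0.075, 0.075, 0.075, 0.075, 0.075, 0.075, 0.075], newtons=15)

```text
clock: 11.05
tool_pos: [0.4389, 0.27, 0.0303]
eef_rot: [0.0, -0.055, 0.999, 0.0]
force: [0.1, -0.0, 1.2]
width: 0.794
grip_force: 0.0
```

drive_tool([
  [0, 0, 0],
  [0, 0, 0],
  [0, 0, 0],
  [0, 0, 0],
  [0, 0, 0],
  [0, 0, 0],
  [0, 0, 0],
  [0, 0, 0],
], roll=[0, 0, 0, 0, 0, 0, 0, 0], hand=[0.07, 0.067, 0.064, 0.062, 0.058, 0.052, 0.052, 0.052], newtons=15)

```text
clock: 12.05
tool_pos: [0.4387, 0.2699, 0.03]
eef_rot: [0.0, -0.055, 0.999, -0.0]
force: [-0.4, -2.7, 1.9]
width: 0.624
grip_force: 15.0
```

drive_tool([
  [0, 0, -0.003],
  [0, 0, -0.01],
  [0, 0, -0.022],
  [0, 0, -0.036],
  [0, 0, -0.05],
  [0, 0, -0.065],
  [0, 0, -0.08],
  [0, 0, -0.095],
  [0, 0, -0.11],
  [0, 0, -0.124],
  [0, 0, -0.136],
  [0, 0, -0.145],
  [0, 0, -0.15],
  [0, 0, -0.152],
  [0, 0, -0.152],
  [0, 0, -0.152],
  [0, 0, -0.152],
  [0, 0, -0.152],
], roll=[0, 0, 0, 0, 0, 0, 0, 0, 0, 0, 0, 0, 0, 0, 0, 0, 0, 0], hand=[0.052, 0.052, 0.052, 0.052, 0.052, 0.052, 0.052, 0.052, 0.052, 0.052, 0.052, 0.052, 0.052, 0.052, 0.052, 0.052, 0.052, 0.052])

```text
clock: 14.3
tool_pos: [0.4386, 0.2699, 0.1818]
eef_rot: [-0.0, -0.055, 0.999, -0.0]
force: [0.2, 0.2, -2.1]
width: 0.626
grip_force: 15.0
```

Run:
```python
from h import *
p=imaging.get_image('side'); save('s4',cv2.resize(p['color'][120:345,170:470],(800,600),interpolation=cv2.INTER_CUBIC))
s=sensors.observe(); print(s['tool_pos'],s['width'],s['grip_force'])
```

```text
[0.43862404 0.26986824 0.18187736] 0.6278586554769373 14.999980870652507
```

View pics/s4.png

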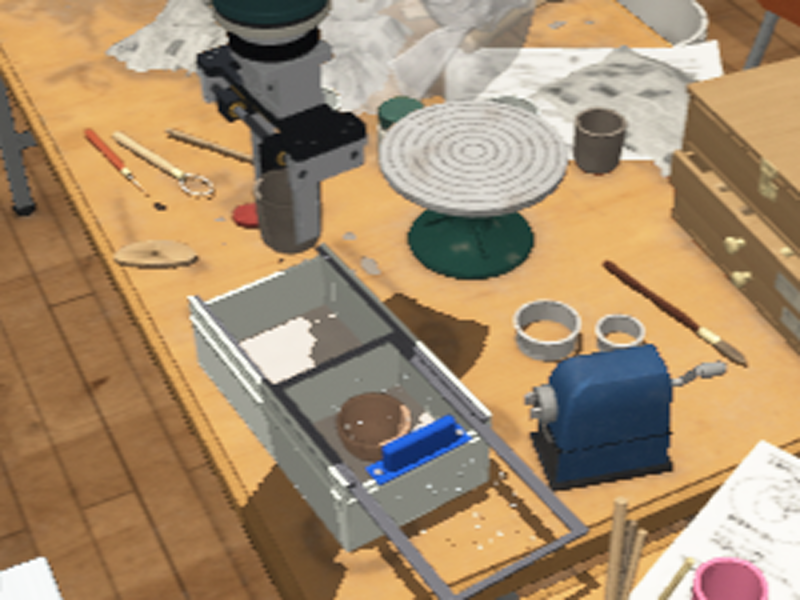

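The picture shows the cup held upright at crop (290,215), high over its open half. The lid edge lies at the partition, around (335,355), the bowl (375,425) is still covered, and the rib and kidney have not moved. I am handing in.

```bash
python3 -c "
from station import ticket
print(ticket.hand_in())"
```

```text
the job is handed in; nothing more can be done
None
```

The job is handed in: the lid's edge is at the partition (within about 1 mm by my measurement), the bowl is still covered, and the grey cup is held still and level over its open half, its foot about 7.5 cm above the box.

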